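Load the indexing tube turntable by cap colour and hold its index plunger out

TASK

The two capped tubes in the green rack belong on the tube turntable: while its index pin still locks it, stand the blue-capped tube in the empty blue pot and the orange-capped tube in the empty orange pot, each all the way down, and let go of them. Then pull the plunger knob straight up as far as it will go and finish while still holding it there, so that the pin stays clear of its hole for me to turn the table: do not let go at the end, and do not turn the table yourself. Leave the two tubes that are already loaded, the black-capped bottle, the petri dish and the marker where they are.

Things in the scene. Friction and masses are not known exactly. Their poses are not given: they have to be found in the camera images.
- turntable_base: grey base of the tube turntable, fixed, 196 mm across; origin on the worktop under the turning axis, z up. At its -x side a dark steel bracket (34 mm wide, x -134 to -80 mm, 84 mm high) carries the index plunger. On it sits an aluminium plate 220 mm across, top 34 mm high, with four pots, rims 92 mm high, centres 60 mm from the axis: blue ones at +y, orange ones at -y
- turntable (a joint): turning of the plate about the vertical, rad; 0 as it stands. While the index pin is in its hole it has under 0.02 rad of play; with the pin out it turns with light drag and stays where it is left
- pot_blue_far (a point): centre of the inside floor of the empty blue pot (on the side away from the plunger), 38 mm above the worktop; the pot's rim is 54 mm above this point, inside diameter 34 mm, slightly flared at the rim, 45 mm over the rim
- pot_orange_far (a point): the same for the empty orange pot (away from the plunger)
- pot_blue_near (a point): the same for the blue pot on the plunger's side, which already holds a tube of its colour
- pot_orange_near (a point): the same for the orange pot on the plunger's side, which already holds a tube of its colour
- index_plunger (a joint): lift of the sprung index plunger, m: 0 = pin fully home, 10 mm deep in its hole in the plate; the pin leaves the hole at 0.010; 0.014 = pulled fully up, at its stop. The spring pulls back with 7 N at 0 rising to 17 N at the stop, and the pin snaps home when let go: it does not latch
- plunger_knob: black fluted plunger knob, red dot on top, 30 mm across; origin on its axis in the middle of its grip band (-10 to +9 mm; top at +13 mm), 123 mm above the worktop when the pin is home, 97 mm from the turning axis at the base's -x side; pulled up, along z. Below it tapers to 21 mm; a steel sleeve 25 mm across starts 23 mm under the origin. Nearest tube caps: centres 55 mm inward, 42 mm to each side
- tube_rack: green rack for 50 mL tubes, loose, 72 (x) x 205 (y) x 82 mm high; origin under its centre; its floor is 4 mm above the worktop; square cells about 32 mm wide in two rows 34 mm apart
- tube_blue: capped conical tube with a blue cap standing in the rack, 116 mm tall, about 20 to 45 g; origin at the bottom on its axis, z up; body 28 mm across, cap 34 mm across from 104 to 116 mm above the origin: grasp the cap
- tube_orange: the same with an orange cap, standing in the rack
- loaded_blue: blue-capped tube (same size) already standing in the blue pot on the plunger's side, its cap 142 to 154 mm above the worktop: leave it
- loaded_orange: the same with an orange cap, in the orange pot on the plunger's side: leave it
- dye_bottle: small reagent bottle with a black cap, 45 x 37 x 94 mm, loose bystander; origin under its centre
- petri_dish: petri dish 88 mm across, 16 mm high, loose bystander; origin under its centre
- marker: blue marker pen, 135 mm long, 14 mm thick, lying along its y, loose bystander; origin under its centre
There are look-alikes about, which are no part of the job. What is shaped like the loaded_orange but brown or pink is not meant.

How it is judged:
By the outcome, as a careful person would: the job done as asked, in the order asked, and still so for the second after the job is handed in, while the arm keeps its last pose, push and grip.
It also fails if it takes over 61 s, if anything falls off the work surface, if the arm or the gripper's body presses on something with over 40 N, if the wrist force passes 120 N, or if a joint passes its speed limit or range.

ROBOT

A 6-joint arm with a two-finger parallel gripper is mounted at the origin on a cart in front of the work surface, level with it; the furniture and walls round the work are solid. World frame = base frame: x ahead of the robot, y to its left, z up, the work surface at z = 0. Lengths are in m, angles in rad, forces in N, time in s.
With the tool pointing down it reaches from about 0.35 to 0.975 m from the base axis. Payload 17.4 kg.
Tool frame: the origin (TCP) lies between the finger pads; the fingertips stand 22 mm ahead of it and the grasp point (between the pads) lies 3 mm ahead of it; z points along the fingers, y is the direction in which the jaws open and shut (so a half turn about z gives the same grasp; the last joint's range is limited). The gripper opens to 85 mm and grips with 20 to 120 N. Pads are 22 mm wide; open, the fingers measure 114 mm over their backs; the gripper's body (76 mm by 85 mm) begins 54 mm behind the grasp point. The pads swing forward as they close: fully open they stand 13 mm farther back than shut.
Start: joints at [1.189, 0.116, 1.442, -0, 1.584, -0.038], TCP at [0.228, 0.636, 0.219] pointing down, gripper open.
Joint ranges: [-2.83, 2.83], [-0.83, 2.19], [0.07, 2.5], [-1.14, 4.28], [0.01, 3], [-2.97, 2.97]. Speed limits (rad/s): [1.89, 1.89, 2.22, 3.14, 3.14, 3.14].

INTERFACE

Orientations are given as a unit quaternion [w, x, y, z].
In Python, from bench import * gives the robot as it stands.
- The arm moves only by the tool arm_command, never from a script. Its argument "motion" is text: rows parted by semicolons, each of 7 numbers parted by spaces: the shift along the tool's x, y, z in mm, then the turn, a rotation vector about the tool's x, y, z in rad, then the finger opening in mm, from 0 to 85.4. In form: x y z wx wy wz hand; .... A call has 1 to 8 rows; each row is the pose to reach, as a shift and turn from the pose commanded when the call began, along the tool's axes at that moment; what a row does not reach only later rows make up. A row lasts 1/8 s, in which the tool goes at most 62.5 mm and 10.7 degrees, less where a joint would pass 70% of its speed; a pose out of reach is approached as far as the arm can. A call with a gripper value outside its range is refused whole. The fingers move at their own pace and stop on an object; "grip_force" is the grip in N (left out, the last holds). Time passes only in rows, so rows that repeat a pose let the fingers close. It gives the time, the measured TCP pose, the force and the opening at its end, in the units of the state.
- state(): the state, without advancing time (a new reading comes with each control period).
- camera(name): name is "scene" or "top"; returns the picture (480x640x3 uint8, red, green, blue); there is no depth.
- camera_info(name): a dict with "fovy" (degrees; the focal length in pixels is half the picture's height over the tangent of half this angle, whatever the lens; pixels are square), "cx", "cy" (the principal point, pixels), "xyz" and "orientation" of the camera in the world. Camera axes: x right, y up, looking along -z (the intrinsics and any distortion apply to the point x, -y, -z); pixel columns grow to the right and rows downward; lengths in m; the calibration is good to about 2 mm. A picture is of the moment at which its call begins. camera_info takes no time and is no camera call.
- hand_in(): hands the job in, once; it reports no verdict.
The state is a dict: "t": time; "qpos": joint angles; "dq": joint speeds; "joint_torque": joint torques, N m; "tool_pos": TCP position; "ee_rot": TCP orientation; "contact_force": force on the tool from outside, world axes, zero at the start; "moment": the same for the moment, N m; "opening": finger opening in m.
Only numpy, scipy, OpenCV 4.12 (cv2) and the standard library are available. Lean on these libraries where they do the work, as an engineer would, in place of code of your own. Each camera call takes 0.05 s, during which the arm holds its last target. There are 200 camera calls.

## Working session

There is one attempt and no reset: what is moved stays moved. The work goes in short steps, Python scripts to look and compute and a tool call to move; the robot and the scene stay as the last step left them, time stands still between calls to the robot, and variables do not carry over. Pictures are saved under pics/ and viewed, about 8 in all and at most 12, crops included, and the job is handed in when it is done.

Besides the shell and the picture viewer there is one more tool, called after "Emit:" in YAML: its name, and indented under it one key for each argument. arm_command: Moves the arm, as the interface text tells. Its arguments: {"type":"object","properties":{"motion":{"type":"string"},"grip_force":{"type":"number"}},"required":["motion"]}

```bash
mkdir -p pics; ls; python3 - <<'E'
from bench import *
import cv2
for n in("scene","top"):
    cv2.imwrite(f"pics/{n}0.png",camera(n)[:,:,::-1]); print(n,camera_info(n))
print(state())
E
```

```text
pics
scene {'fovy': 49.28554242986215, 'cx': 327.40401359865825, 'cy': 239.36116075875265, 'xyz': array([ 0.13246037, -0.54320165,  0.88822808]), 'orientation': array([ 0.87646577,  0.34629395, -0.1173468 , -0.31323791])}
top {'fovy': 44.610107093331166, 'cx': 316.8253634676653, 'cy': 239.16009810188692, 'xyz': array([0.50252029, 0.02162521, 1.3688809 ]), 'orientation': array([ 0.71086798,  0.02432249, -0.01189992, -0.70280404])}
{'t': 0.1, 'qpos': array([ 1.18921800e+00,  1.16434276e-01,  1.44223663e+00, -1.10003371e-05,
        1.58395893e+00, -3.77762513e-02]), 'dq': array([ 0.00056253, -0.00057279, -0.00215727, -0.00021843,  0.0022738 ,
       -0.00065995]), 'joint_torque': array([ 1.61632986e-03, -7.33664560e+01, -6.33786178e+01, -1.29555912e-05,
        5.28709017e-03,  5.88610547e-06]), 'tool_pos': array([0.22744877, 0.63532745, 0.21831482]), 'ee_rot': array([-1.02562544e-04,  1.71055723e-01,  9.85261219e-01, -5.08377976e-04]), 'contact_force': array([ 0.0752928 ,  0.18080726, -0.30759333]), 'moment': array([ 0.08586689, -0.01791918,  0.02755408]), 'opening': 0.08524010561031466}
```

View pics/scene0.png

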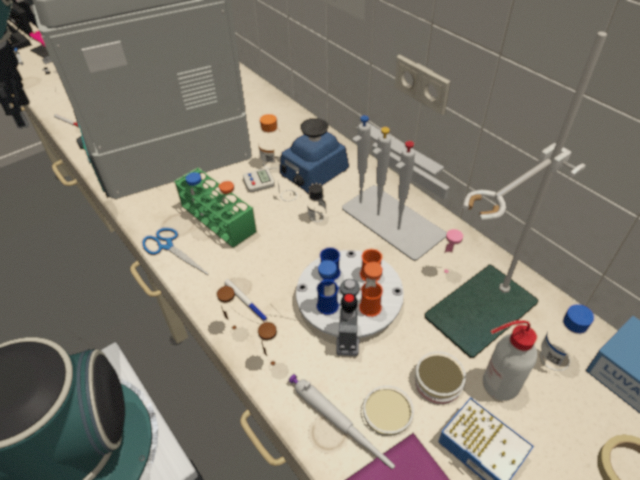

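View pics/top0.png

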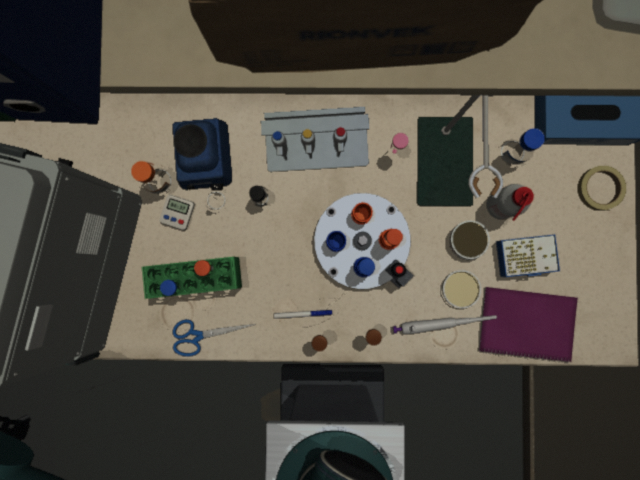

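The arm starts left of and behind the cabinet, outside the top view.

Candidates in the top view:
- **Blue caps:** rack (168,288), loaded (365,268), and a bottle at (532,140).
- **Orange caps:** rack (202,269), loaded (392,239), and a bottle at (143,172). Brown caps at (319,343) and (373,337) and the pink cap at (400,141) are look-alikes.
- **Empty pots:** blue (336,241), orange (362,212).
- **Knob:** (399,270).

I choose the two rack caps. Next I measure with both views and make one close crop.

```bash
cat > h.py <<'E'
from bench import *
import cv2, numpy as np
from scipy.spatial.transform import Rotation as Ro
def rot(q): return Ro.from_quat([q[1],q[2],q[3],q[0]])
def ray(n,u,v):
    c=camera_info(n); f=240/np.tan(np.radians(c['fovy']/2))
    return c['xyz'], rot(c['orientation']).apply([(u-c['cx'])/f,-(v-c['cy'])/f,-1.])
def plane(n,u,v,z):
    o,d=ray(n,u,v); return (o+d*(z-o[2])/d[2])[:2]
def proj(n,p):
    c=camera_info(n); f=240/np.tan(np.radians(c['fovy']/2))
    q=rot(c['orientation']).inv().apply(np.array(p)-c['xyz'])
    return c['cx']-f*q[0]/q[2], c['cy']+f*q[1]/q[2]
def two(uv1,uv2):
    (o,d),(p,e)=ray("top",*uv1),ray("scene",*uv2)
    s=np.linalg.lstsq(np.c_[d,-e],p-o,rcond=None)[0]
    a,b=o+s[0]*d,p+s[1]*e; return (a+b)/2,np.linalg.norm(a-b)*1000
RNG={'blue':((105,120,70),(125,255,255)),'orange':((3,150,110),(14,255,255)),'red':((174,120,90),(3,255,255))}
def blobs(img,col,box=None,amin=8):
    h=cv2.cvtColor(img,cv2.COLOR_RGB2HSV); lo,hi=RNG[col]
    if lo[0]>hi[0]: m=cv2.inRange(h,lo,(180,)+hi[1:])|cv2.inRange(h,(0,)+lo[1:],hi)
    else: m=cv2.inRange(h,lo,hi)
    if box:
        k=np.zeros_like(m); x0,y0,x1,y1=box; k[y0:y1,x0:x1]=255; m&=k
    n,_,s,c=cv2.connectedComponentsWithStats(m)
    return [(c[i].round(1),s[i].tolist()) for i in range(1,n) if s[i][4]>=amin]
def move(x,y,z,yaw):
    """tool-frame shift (mm) and z turn to reach TCP x,y,z; jaw axis at world angle yaw (mod pi), pointing down"""
    s=state(); R=rot(s['ee_rot']); d=R.inv().apply(np.array([x,y,z])-s['tool_pos'])*1000
    best=None
    for k in (0,np.pi):
        a=yaw+k; Y=np.array([np.cos(a),np.sin(a),0]); Z=np.array([0,0,-1.]); X=np.cross(Y,Z)
        w=(R.inv()*Ro.from_matrix(np.c_[X,Y,Z])).as_rotvec()
        if best is None or np.linalg.norm(w)<np.linalg.norm(best): best=w
    print("shift",d.round(1),"turn",best.round(3),"q",s['qpos'].round(2))
E
python3 - <<'E'
from h import *
T=cv2.imread("pics/top0.png")[:,:,::-1].copy();S=cv2.imread("pics/scene0.png")[:,:,::-1].copy()
for n,I,b in(("top",T,(140,190,440,310)),("scene",S,(170,160,420,330))):
    for c in('blue','orange','red'):
        print(n,c); [print("  ",*x) for x in blobs(I,c,b)]
A=cv2.resize(T[245:310,135:250],None,fx=5,fy=5,interpolation=2);B=cv2.resize(T[190:295,310:415],None,fx=5,fy=5,interpolation=2)
o=np.zeros((550,600*2,3),np.uint8)
A=cv2.resize(T[250:305,135:250],(400,191),interpolation=2);B=cv2.resize(T[190:295,310:415],(400,400),interpolation=2)
C=cv2.resize(S[240:360,290:410],(400,400),interpolation=2);D=cv2.resize(S[160:250,170:265],(380,190))
o=np.zeros((600,800,3),np.uint8);o[:191,:400]=A;o[:190,400:780]=D;o[195:595,:400]=B;o[195:595,400:]=C
cv2.imwrite("pics/crop.png",o[:,:,::-1])
E
```

```text
top blue
   [173.3 218.9] [172, 218, 4, 3, 9]
   [334.4 244.4] [326, 238, 20, 13, 120]
   [365.5 265.9] [355, 257, 20, 19, 237]
   [167.6 287.4] [160, 280, 16, 16, 193]
top orange
   [360.5 215.9] [353, 204, 19, 19, 116]
   [392.5 236.9] [381, 229, 21, 19, 238]
   [201.7 267.4] [194, 260, 16, 16, 183]
top red
   [180.6 221.4] [178, 220, 6, 4, 17]
   [398.9 269.2] [396, 266, 7, 7, 42]
scene blue
   [193.1 178.4] [187, 173, 14, 12, 124]
   [328.6 277. ] [317, 249, 23, 65, 744]
   [257.2 311.2] [250, 304, 15, 15, 67]
scene orange
   [226. 187.] [219, 182, 14, 11, 120]
   [371.4 263.9] [362, 250, 20, 30, 457]
   [362.6 276.1] [361, 271, 5, 9, 21]
   [371.4 300.1] [360, 284, 22, 32, 437]
   [225.3 293.3] [218, 287, 16, 13, 157]
   [266.9 326.6] [259, 323, 16, 7, 83]
scene red
   [348.7 297.6] [344, 294, 10, 9, 72]
```

View pics/crop.png

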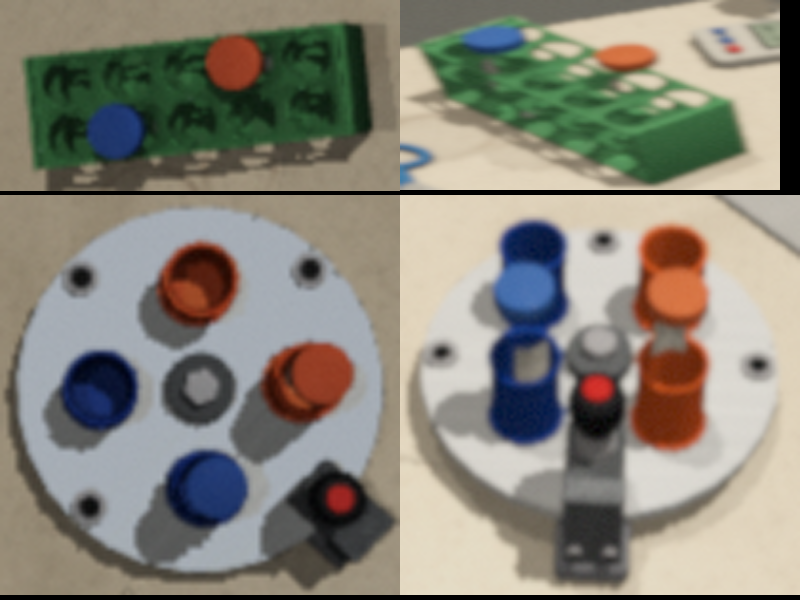

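The crop confirms the choice: the blue and orange caps in the rack, and empty blue (top px 336,241) and orange (362,213) pots. The knob's red dot is at (399,269).

```bash
python3 - <<'E'
from h import *
P=lambda *a: plane(*a).round(4)
print("tube blue", P("top",167.6,287.4,.118),P("scene",193.1,178.4,.116), two((167.6,287.4),(193.1,178.4)))
print("tube orange", P("top",201.7,267.4,.118),P("scene",226,187,.116), two((201.7,267.4),(226,187)))
dot=P("top",398.9,269.2,.136);dot2=P("scene",348.7,297.6,.136);print("dot",dot,dot2)
T=cv2.imread("pics/top0.png"); h=cv2.cvtColor(T,cv2.COLOR_BGR2HSV)
# plate: bright, low saturation, largest component near turntable
m=cv2.inRange(h,(95,5,120),(125,70,255)); k=np.zeros_like(m);k[185:300,305:420]=255;m&=k
c=np.vstack([x for x in cv2.findContours(m,0,1)[0] if cv2.contourArea(x)>300]);hull=cv2.convexHull(c);(u,v),ax,_=cv2.fitEllipse(hull);ctr=P("top",u,v,.034);print("plate",(u,v),ax,ctr)
rb=P("top",336.2,241.2,.092);ro=P("top",362.5,213.1,.092)
lb=P("top",365.5,265.9,.152);lo=P("top",392.5,236.9,.152)
print("rims",rb,ro,"loaded",lb,lo)
# similarity fit: base points -> world
a=.06/2**.5; src=np.array([[a,a],[a,-a],[-a,a],[-a,-a],[-.097,0],[0,0]]);dst=np.array([rb,ro,lb,lo,(dot+dot2)/2,ctr])
ms,md=src.mean(0),dst.mean(0);X,Y=src-ms,dst-md
th=np.arctan2((X[:,0]*Y[:,1]-X[:,1]*Y[:,0]).sum(),(X*Y).sum())
R=np.array([[np.cos(th),-np.sin(th)],[np.sin(th),np.cos(th)]]);t=md-R@ms
print("th",th,"t",t,"\nfit",(src@R.T+t).round(4).tolist(),"\nres mm",((dst-src@R.T-t)*1000).round(1).tolist())
for p in [(140,193),(103,352),(85,358)]: print(p,P("top",*p,0))
print("cab scene",P("scene",105,195,0),P("scene",250,158,0))
E
```

```text
tube blue [0.4596 0.3624] [0.4624 0.3603] (array([0.46113372, 0.36217378, 0.1154297 ]), np.float64(3.6789576315797343))
tube orange [0.5032 0.29  ] [0.5044 0.2871] (array([0.50438988, 0.2902686 , 0.11378382]), np.float64(2.6536835022829557))
dot [ 0.5044 -0.1294] [ 0.5065 -0.1293]
plate (361.7404479980469, 240.62181091308594) (94.91097259521484, 95.12871551513672) [ 0.5686 -0.057 ]
rims [0.5639 0.0021] [ 0.6261 -0.0548] loaded [ 0.5103 -0.0583] [ 0.5712 -0.1139]
th 0.8427092179911714 t [ 0.56834966 -0.05647408] 
fit [[0.5649, 0.0034], [0.6283, -0.053], [0.5084, -0.0599], [0.5718, -0.1164], [0.5038, -0.1289], [0.5683, -0.0565]] 
res mm [[-1.0, -1.3], [-2.2, -1.8], [1.9, 1.6], [-0.6, 2.5], [1.6, -0.5], [0.3, -0.5]]
(140, 193) [0.6773 0.4657]
(103, 352) [0.3033 0.5423]
(85, 358) [0.2888 0.5841]
cab scene [0.3079 0.5825] [0.6732 0.472 ]
```

```bash
python3 - <<'E'
from h import *
for a,b in [((278,133),(364,119)),((307,132),(386,131)),((341,131),(408,146)),((258,190),(316,188))]: print(two(a,b))
s=state();print(s['tool_pos'])
move(.13,.50,.27,1.57); move(.13,.45,.29,1.57)
E
```

```text
(array([0.75860973, 0.11813158, 0.27151785]), np.float64(2.595034148217349))
(array([0.76329987, 0.06153775, 0.2703406 ]), np.float64(2.5586647567465084))
(array([ 0.76428559, -0.00174895,  0.26992635]), np.float64(1.3110072184326147))
(array([0.67327231, 0.17583175, 0.0931906 ]), np.float64(3.057913689984019))
[0.22744877 0.63532745 0.21831482]
shift [  46.1 -160.3  -51.5] turn [-0.001 -0.    -0.343] q [ 1.19  0.12  1.44 -0.    1.58 -0.04]
shift [  29.3 -207.4  -71.5] turn [-0.001 -0.    -0.343] q [ 1.19  0.12  1.44 -0.    1.58 -0.04]
```

Emit:
arm_command:
  motion: "90 -30 -40 0 0 0 85; 90 -30 -40 0 0 0 85; 90 -60 -50 0 0 0 75; 45 -160 -50 0 0 -0.34 65; 45 -160 -50 0 0 -0.34 60; 30 -207 -70 0 0 -0.34 54; 30 -207 -70 0 0 -0.34 54; 30 -207 -70 0 0 -0.34 54"
  grip_force: 30

```text
t: 1.1
tool_pos: [0.1296, 0.4509, 0.2888]
ee_rot: [0.0, 0.002, 1.0, 0.0]
contact_force: [-0.5, 0.1, 0.3]
opening: 0.0538
```

```bash
python3 - <<'E'
from h import *
s=state();print(s['t'],s['tool_pos'],s['contact_force'],s['opening'])
move(.461,.362,.20,1.57)
E
```

```text
1.1 [0.1295533  0.45091257 0.2887847 ] [-0.48626839  0.11966599  0.32894829] 0.0538438198943034
shift [-331.8  -87.6   88.8] turn [ 0.     0.    -0.003] q [ 1.24 -0.35  1.75  0.    1.73 -0.33]
```

Emit:
arm_command:
  motion: "-62 -60 0 0 0 0 54; -160 -88 0 0 0 0 54; -160 -88 0 0 0 0 54; -332 -88 60 0 0 0 54; -332 -88 60 0 0 0 54; -332 -88 80 0 0 0 54; -332 -88 88 0 0 0 54; -332 -88 88 0 0 0 54"

```text
t: 2.1
tool_pos: [0.461, 0.3617, 0.1991]
ee_rot: [-0.001, 0.002, 1.0, -0.001]
contact_force: [0.0, -0.4, -0.4]
opening: 0.054
```

```bash
python3 - <<'E'
from h import *
s=state();print(s['t'],s['tool_pos'],s['contact_force'],s['opening'])
move(.461,.362,.113,1.57)
S=camera("scene");T=camera("top")
A=cv2.resize(S[80:280,100:300],(400,400));B=cv2.resize(T[190:340,100:250],(400,400))
cv2.imwrite("pics/c2.png",np.hstack([A,B])[:,:,::-1])
E
```

```text
2.1 [0.46095749 0.36166801 0.19912181] [ 0.03082794 -0.39669188 -0.40209738] 0.0539936691584361
shift [-0.3  0.5 86.1] turn [-0.002 -0.003 -0.003] q [ 0.62 -0.07  1.66  0.    1.55 -0.95]
```

View pics/c2.png

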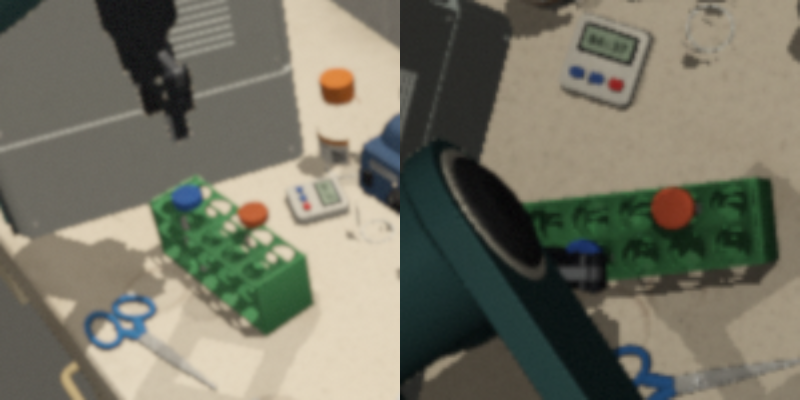

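The gripper hovers above the blue cap, and only the blue cap is under it. I descend and close.

Emit:
arm_command:
  motion: "0 0 50 0 0 0 54; 0 0 86 0 0 0 54; 0 0 86 0 0 0 54; 0 0 86 0 0 0 25; 0 0 86 0 0 0 25; 0 0 86 0 0 0 25; 0 0 86 0 0 0 25; 0 0 60 0 0 0 25"

```text
t: 3.2
tool_pos: [0.4605, 0.3609, 0.1396]
ee_rot: [-0.001, 0.002, 1.0, -0.001]
contact_force: [-0.5, -0.1, 1.0]
opening: 0.0249
```

```bash
python3 - <<'E'
from h import *
S=camera("scene");T=camera("top")
A=cv2.resize(S[100:220,140:260],(400,400));B=cv2.resize(T[230:330,130:230],(400,400))
cv2.imwrite("pics/c3.png",np.hstack([A,B])[:,:,::-1])
print(blobs(S,'blue',(170,130,220,230)),blobs(S,'orange',(200,170,240,210)),proj("scene",(.4605,.3609,.118)))
E
```

```text
[(array([192.9, 178.4]), [187, 173, 13, 12, 120])] [(array([226., 187.]), [219, 182, 14, 11, 120])] (np.float64(192.06669835430566), np.float64(177.94952163035083))
```

View pics/c3.png

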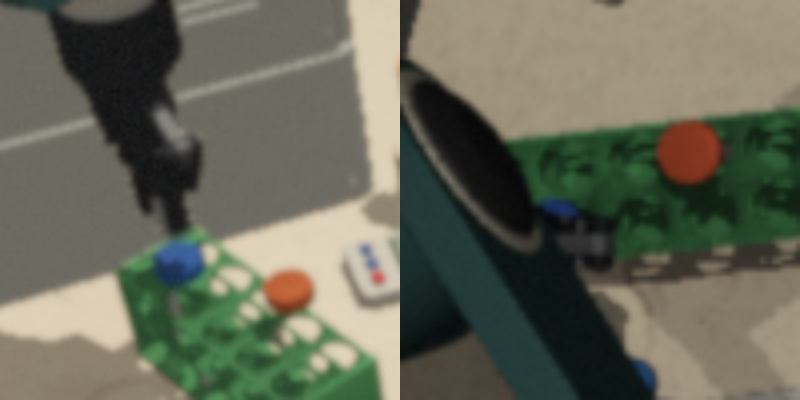

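The tube is unmoved and the jaws closed above the cap without holding it, so the grasp slipped or missed. I retry in steps.

Emit:
arm_command:
  motion: "0 0 0 0 0 0 54; 0 0 0 0 0 0 54; 0 0 0 0 0 0 54; 0 0 27 0 0 0 54; 0 0 27 0 0 0 54"

```text
t: 3.92
tool_pos: [0.4603, 0.3608, 0.112]
ee_rot: [-0.001, 0.002, 1.0, -0.001]
contact_force: [0.4, 0.3, 0.5]
opening: 0.0539
```

Emit:
arm_command:
  motion: "0 0 0 0 0 0 20; 0 0 0 0 0 0 20; 0 0 0 0 0 0 20; 0 0 0 0 0 0 20; 0 0 0 0 0 0 20; 0 0 0 0 0 0 20"
  grip_force: 40

```text
t: 4.68
tool_pos: [0.4612, 0.3615, 0.114]
ee_rot: [-0.0, 0.002, 1.0, 0.0]
contact_force: [-0.8, 0.6, -0.8]
opening: 0.0201
```

```bash
python3 - <<'E'
from h import *
s=state();print(s['t'],s['tool_pos'],s['opening'],s['contact_force'],s['qpos'])
S=camera("scene");T=camera("top")
A=cv2.resize(S[120:200,160:240],(400,400),interpolation=2);B=cv2.resize(T[240:320,140:220],(400,400),interpolation=2)
cv2.imwrite("pics/c4.png",np.hstack([A,B])[:,:,::-1])
print(blobs(S,'blue',(170,130,220,230)),blobs(S,'orange',(200,170,240,210)),proj("scene",s['tool_pos']-[0,0,.022]))
E
```

```text
4.675 [0.46119009 0.36145762 0.11401958] 0.02005797028380411 [-0.83274912  0.58689438 -0.83692365] [ 6.21219210e-01 -2.92287842e-02  1.76319422e+00  4.03921711e-06
  1.40762513e+00 -9.45747733e-01]
[(array([192.8, 180.8]), [187, 177, 14, 8, 56])] [(array([226., 187.]), [219, 182, 14, 11, 120])] (np.float64(194.47759203030392), np.float64(186.35003137163045))
```

View pics/c4.png

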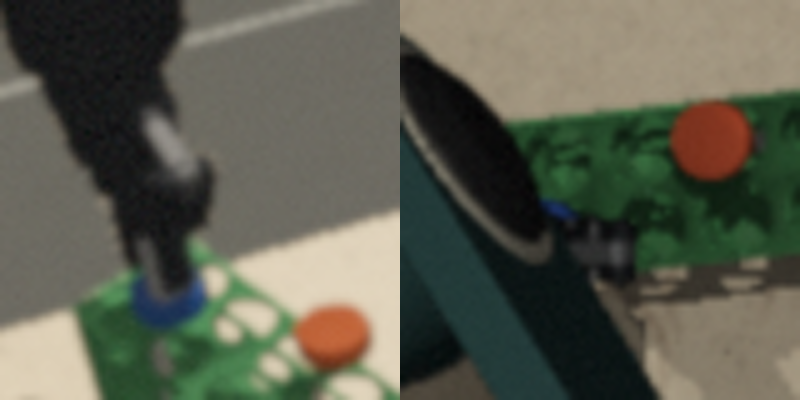

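```bash
python3 - <<'E'
from h import *
for tcp,op,seen in [((.461,.3617,.1991),.054,(190,148.5)),((.4605,.3609,.1396),.025,(193.4,169.6)),((.4612,.3615,.114),.020,(194,178.5))]:
    for dz in (.022,.010,0,-.01): print(seen,dz,[np.round(proj("scene",(tcp[0],tcp[1]+s*(op/2+.005),tcp[2]-dz)),1) for s in(-1,1)])
E
```

```text
(190, 148.5) 0.022 [array([193.9, 164.1]), array([179.6, 150. ])]
(190, 148.5) 0.01 [array([192.8, 159.6]), array([178.4, 145.6])]
(190, 148.5) 0 [array([191.8, 155.9]), array([177.4, 141.9])]
(190, 148.5) -0.01 [array([190.9, 152.1]), array([176.4, 138.1])]
(193.4, 169.6) 0.022 [array([195.9, 182. ]), array([188.3, 174.2])]
(193.4, 169.6) 0.01 [array([194.9, 177.9]), array([187.2, 170.2])]
(193.4, 169.6) 0 [array([194. , 174.4]), array([186.3, 166.7])]
(193.4, 169.6) -0.01 [array([193.1, 170.9]), array([185.4, 163.2])]
(194, 178.5) 0.022 [array([197.7, 189.7]), array([191.3, 183. ])]
(194, 178.5) 0.01 [array([196.7, 185.7]), array([190.2, 179.1])]
(194, 178.5) 0 [array([195.8, 182.4]), array([189.3, 175.7])]
(194, 178.5) -0.01 [array([195., 179.]), array([188.4, 172.4])]
```

In three pictures the fingertips show about 30 mm higher than the reported TCP implies, and the jaws indeed closed above the cap. So I treat the tool z as biased, go lower in small steps with the jaws open, and watch the force.

Emit:
arm_command:
  motion: "0 0 0 0 0 0 54; 0 0 0 0 0 0 54; 0 0 0 0 0 0 54; 0 0 10 0 0 0 54; 0 0 10 0 0 0 54; 0 0 15 0 0 0 54; 0 0 15 0 0 0 54"

```text
t: 5.65
tool_pos: [0.461, 0.3614, 0.0985]
ee_rot: [-0.0, 0.002, 1.0, -0.0]
contact_force: [-0.6, 0.0, -0.7]
opening: 0.0542
```

```bash
python3 - <<'E'
from h import *
s=state();print(s['t'],s['tool_pos'],s['opening'],s['contact_force'])
S=camera("scene")
A=cv2.resize(S[120:200,160:240],(560,560),interpolation=2)
cv2.imwrite("pics/c5.png",A[:,:,::-1])
print(blobs(S,'blue',(170,130,220,230)),blobs(S,'orange',(200,170,240,210)))
E
```

```text
5.65 [0.46103763 0.36137223 0.0985306 ] 0.05420713877939716 [-0.56520885  0.01793404 -0.72609184]
[(array([189.5, 179.6]), [187, 175, 6, 10, 41])] [(array([226.1, 187. ]), [219, 182, 14, 11, 120])]
```

View pics/c5.png

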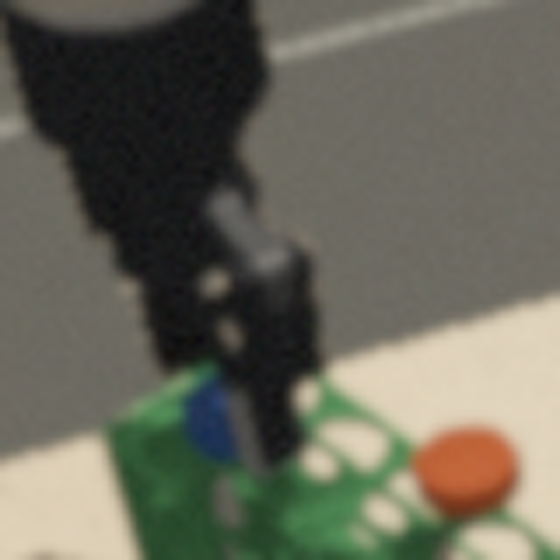

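The near finger is now beside the cap, tip at about (199,186), with the cap between the jaws. I go 14 mm lower and close.

Emit:
arm_command:
  motion: "0 0 7 0 0 0 54; 0 0 14 0 0 0 54; 0 0 14 0 0 0 54; 0 0 14 0 0 0 20; 0 0 14 0 0 0 20; 0 0 14 0 0 0 20; 0 0 14 0 0 0 20; 0 0 14 0 0 0 20"

```text
t: 6.7
tool_pos: [0.4613, 0.3616, 0.0853]
ee_rot: [0.0, 0.002, 1.0, 0.0]
contact_force: [0.1, 0.4, 3.6]
opening: 0.0326
```

Emit:
arm_command:
  motion: "0 0 -20 0 0 0 20; 0 0 -60 0 0 0 20; 0 0 -120 0 0 0 20; 0 0 -180 0 0 0 20; 0 0 -180 0 0 0 20"

```text
t: 7.32
tool_pos: [0.462, 0.3621, 0.2718]
ee_rot: [0.003, 0.002, 1.0, 0.002]
contact_force: [0.6, 0.2, -0.6]
opening: 0.033
```

```bash
python3 - <<'E'
from h import *
s=state();print(s['t'],s['tool_pos'],s['opening'],s['contact_force'])
move(.5645,.003,.265,1.57)
S=camera("scene");print(blobs(S,'blue',(150,80,250,230)),blobs(S,'orange',(200,170,240,210)))
z=s['tool_pos'][2]+.027;print(proj("scene",(*s['tool_pos'][:2],z)))
E
```

```text
7.325 [0.46202014 0.36211792 0.27176733] 0.03295540203143783 [ 0.63392444  0.20917172 -0.55798231]
shift [-103.8 -358.8    5.7] turn [ 0.005  0.007 -0.003] q [ 0.62 -0.09  1.56  0.    1.66 -0.95]
[(array([169.6, 107.9]), [167, 104, 6, 9, 31])] [(array([226., 187.]), [219, 182, 14, 11, 120])]
(np.float64(174.42572829383488), np.float64(108.56031959933401))
```

The blue tube is held and lifted. Now to above the empty blue pot.

Emit:
arm_command:
  motion: "-20 -60 0 0 0 0 20; -35 -120 0 0 0 0 20; -53 -180 0 0 0 0 20; -70 -240 0 0 0 0 20; -85 -300 0 0 0 0 20; -104 -359 0 0 0 0 20; -104 -359 0 0 0 0 20; -104 -359 0 0 0 0 20"

```text
t: 8.38
tool_pos: [0.5635, 0.0022, 0.2644]
ee_rot: [-0.001, 0.002, 1.0, 0.0]
contact_force: [-0.2, -0.1, -0.4]
opening: 0.0329
```

```bash
python3 - <<'E'
from h import *
s=state();print(s['t'],s['tool_pos'],s['opening'],s['contact_force'],s['ee_rot'])
S=camera("scene");T=camera("top")
A=cv2.resize(S[150:350,260:460],(400,400));B=cv2.resize(T[190:300,280:390],(400,400))
cv2.imwrite("pics/c6.png",np.hstack([A,B])[:,:,::-1])
x,y,z=s['tool_pos'];b=z-.0813
for q in(0,.104,.116): print(q,proj("scene",(x,y,b+q)),proj("top",(x,y,b+q)))
print("rim",proj("scene",(.5645,.003,.092)))
E
```

```text
8.375 [0.56347537 0.00215151 0.26435188] 0.032920647884350084 [-0.19955455 -0.06306191 -0.37196814] [-6.50262870e-04  2.24177501e-03  9.99997264e-01  1.55197466e-04]
0 (np.float64(326.73025935467365), np.float64(223.89012887534892)) (np.float64(336.87279042499614), np.float64(239.25038413816335))
0.104 (np.float64(326.00439712649825), np.float64(182.06753644751146)) (np.float64(337.8249033046513), np.float64(236.37662748661288))
0.116 (np.float64(325.9127768808993), np.float64(176.78857848401918)) (np.float64(337.9466435734987), np.float64(236.00917955597615))
rim (np.float64(327.408785060017), np.float64(255.06552981406892))
```

View pics/c6.png

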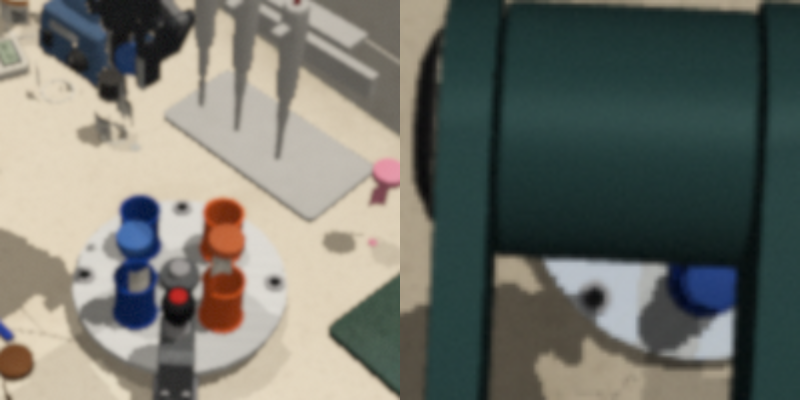

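The blue tube hangs above the blue pot, its cap at about (323,179) in the scene view, partly behind the finger. I lower it and watch the force.

Emit:
arm_command:
  motion: "-1 1 40 0 0 0 20; -1 1 70 0 0 0 20; -1 1 85 0 0 0 20; -1 1 100 0 0 0 20; -1 1 110 0 0 0 20; -1 1 120 0 0 0 20; -1 1 125 0 0 0 20; -1 1 125 0 0 0 20"

```text
t: 9.48
tool_pos: [0.5648, 0.003, 0.1399]
ee_rot: [-0.0, 0.002, 1.0, -0.0]
contact_force: [-0.1, 0.2, -0.7]
opening: 0.0328
```

```bash
python3 - <<'E'
from h import *
s=state();print(s['t'],s['tool_pos'],s['opening'],s['contact_force'],s['moment'])
S=camera("scene");T=camera("top")
print(blobs(S,'blue',(290,190,345,330)),blobs(T,'blue',(320,220,380,280)))
A=cv2.resize(S[190:310,290:410],(480,480),interpolation=2)
cv2.imwrite("pics/c7.png",A[:,:,::-1])
E
```

```text
9.475 [0.56478452 0.00302358 0.13986908] 0.032760203937932726 [-0.11753178  0.19503193 -0.73888765] [ 0.01384194 -0.04973348  0.00045084]
[(array([324.3, 227.2]), [320, 220, 9, 15, 93]), (array([328.5, 278.4]), [317, 249, 23, 65, 761])] [(array([362.2, 268.3]), [357, 263, 10, 12, 87])]
```

View pics/c7.png

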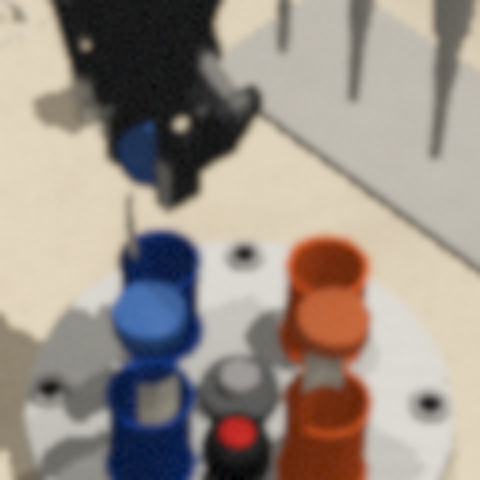

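```bash
python3 - <<'E'
from h import *
for z in(.16,.17,.18): print(z,proj("scene",(.5648,.003,z)), proj("scene",(.5648,.003,.092)))
print("rim scene",plane("scene",330.2,255.5,.092))
for p in [(.5645,.003,.092),(.567,-.003,.092)]: print(proj("top",p))
# rims by ellipse fit on the untouched start pictures: blue/orange mask outer hull per pot
for n,f,cs in(("top","top0",{'b':(336,241),'o':(362,213)}),):
    I=cv2.imread(f"pics/{f}.png");h=cv2.cvtColor(I,cv2.COLOR_BGR2HSV)
    for k,(lo,hi) in {'b':((105,90,30),(130,255,255)),'o':((0,120,60),(16,255,255))}.items():
        m=cv2.inRange(h,lo,hi);z=np.zeros_like(m);u,v=cs[k];z[v-14:v+15,u-14:u+15]=255
        c=max(cv2.findContours(m&z,0,1)[0],key=cv2.contourArea);e=cv2.minEnclosingCircle(c);print(k,e,cv2.boundingRect(c),plane(n,*e[0],.092))
# plate centre in scene
I=cv2.imread("pics/scene0.png");h=cv2.cvtColor(I,cv2.COLOR_BGR2HSV)
m=cv2.inRange(h,(0,0,150),(180,40,255));print(proj("scene",(.5686,-.057,.034)))
E
```

```text
0.16 (np.float64(327.1329517197898), np.float64(231.7399646547214)) (np.float64(327.52399368504325), np.float64(254.9942129352561))
0.17 (np.float64(327.0721604496832), np.float64(228.12486598511808)) (np.float64(327.52399368504325), np.float64(254.9942129352561))
0.18 (np.float64(327.0104721577797), np.float64(224.45642376307376)) (np.float64(327.52399368504325), np.float64(254.9942129352561))
rim scene [ 0.56810631 -0.00150076]
(np.float64(335.7824321522847), np.float64(240.91002771772222))
(np.float64(338.5420140217099), np.float64(239.79710056364414))
b ((336.0, 240.875), 10.320740699768066) (326, 231, 20, 21) [0.56458183 0.00252579]
o ((361.5, 213.0), 10.965956687927246) (351, 203, 22, 21) [ 0.62625249 -0.05261852]
(np.float64(347.7848711764234), np.float64(289.80623588744703))
```

The cap height fits the tube being about 20 mm above the pot floor. The two cameras differ by about 4 mm on the pot centre, so I move to the middle of them and continue down gently.

Emit:
arm_command:
  motion: "-1.5 -2 0 0 0 0 20; -1.5 -2 5 0 0 0 20; -1.5 -2 10 0 0 0 20; -1.5 -2 14 0 0 0 20; -1.5 -2 17 0 0 0 20; -1.5 -2 17 0 0 0 20"

```text
t: 10.32
tool_pos: [0.5662, 0.0011, 0.1227]
ee_rot: [-0.0, 0.002, 1.0, 0.0]
contact_force: [0.5, 0.9, 0.3]
opening: 0.0328
```

Emit:
arm_command:
  motion: "0 0 1.5 0 0 0 20; 0 0 3 0 0 0 20; 0 0 4.5 0 0 0 20; 0 0 4.5 0 0 0 20"

```text
t: 10.82
tool_pos: [0.5667, 0.0011, 0.1192]
ee_rot: [0.001, 0.002, 1.0, -0.0]
contact_force: [0.1, 0.2, 4.7]
opening: 0.0328
```

It touched the floor at the predicted height (0.119, 4.7 N). I let go and rise.

Emit:
arm_command:
  motion: "0 0 0 0 0 0 54; 0 0 0 0 0 0 54; 0 0 0 0 0 0 54; 0 0 -50 0 0 0 54; 0 0 -110 0 0 0 54; 0 0 -110 0 0 0 54"

```text
t: 11.58
tool_pos: [0.5678, 0.001, 0.2337]
ee_rot: [0.004, 0.002, 1.0, -0.0]
contact_force: [-0.0, 1.2, -1.1]
opening: 0.0538
```

```bash
python3 - <<'E'
from h import *
s=state();print(s['t'],s['tool_pos'],s['opening'],s['contact_force'])
S=camera("scene")
print(blobs(S,'blue',(290,190,345,330)),blobs(S,'orange',(200,170,240,210)))
print(proj("scene",(.5665,.001,.154)),proj("scene",(.568,-.0015,.154)))
move(.504,.289,.16,1.57)
E
```

```text
11.575 [0.56775538 0.00101069 0.23368878] 0.05380360396327867 [-0.01369121  1.1775528  -1.0931831 ]
[(array([329.3, 235.6]), [323, 230, 14, 12, 143]), (array([328.9, 279.1]), [317, 249, 23, 65, 722])] [(array([226., 187.]), [219, 182, 14, 11, 120])]
(np.float64(328.50325935117075), np.float64(234.05399450337856)) (np.float64(329.92204343314387), np.float64(234.4167483323804))
shift [ 64.4 287.7  70.4] turn [-0.     0.004 -0.003] q [-0.04 -0.12  1.66 -0.    1.6  -1.61]
```

Blue is seated: its cap is at (329.3,235.6), against about (329,234) expected for a cap top at 154 mm. On to orange.

Emit:
arm_command:
  motion: "14 60 0 0 0 0 54; 28 120 0 0 0 0 54; 42 180 0 0 0 0 54; 55 240 20 0 0 0 54; 64 288 50 0 0 0 54; 64 288 70 0 0 0 54; 64 288 70 0 0 0 54; 64 288 70 0 0 0 54"

```text
t: 12.62
tool_pos: [0.5039, 0.2884, 0.1592]
ee_rot: [0.0, 0.002, 1.0, 0.0]
contact_force: [1.2, -0.1, 0.9]
opening: 0.0542
```

```bash
python3 - <<'E'
from h import *
move(.504,.289,.085,1.57)
E
```

```text
shift [-0.   0.6 74.2] turn [ 0.     0.001 -0.004] q [ 0.48 -0.07  1.73 -0.    1.48 -1.09]
```

Emit:
arm_command:
  motion: "0 0 40 0 0 0 54; 0 0 60 0 0 0 54; 0 0 74 0 0 0 54; 0 0 74 0 0 0 20; 0 0 74 0 0 0 20; 0 0 74 0 0 0 20; 0 0 74 0 0 0 20; 0 0 74 0 0 0 20"

```text
t: 13.62
tool_pos: [0.5035, 0.2894, 0.0848]
ee_rot: [0.0, 0.002, 1.0, 0.0]
contact_force: [0.4, 0.1, 2.0]
opening: 0.0329
```

Emit:
arm_command:
  motion: "0 0 -20 0 0 0 20; 0 0 -80 0 0 0 20; 0 0 -140 0 0 0 20; 0 0 -190 0 0 0 20; 0 0 -190 0 0 0 20; 0 0 -190 0 0 0 20"

```text
t: 14.38
tool_pos: [0.5032, 0.2892, 0.2747]
ee_rot: [0.0, 0.002, 1.0, 0.0]
contact_force: [-0.4, -1.0, -1.1]
opening: 0.0328
```

```bash
python3 - <<'E'
from h import *
s=state();print(s['t'],s['tool_pos'],s['opening'],plane("scene",372,256.3,.092))
move(.628,-.0537,.275,1.57)
E
```

```text
14.375 [0.50321203 0.28924661 0.27465464] 0.03283805297206877 [ 0.6315861  -0.05687031]
shift [-1.261e+02 -3.425e+02 -3.000e-01] turn [ 0.     0.    -0.003] q [ 0.48 -0.1   1.57 -0.    1.67 -1.09]
```

Emit:
arm_command:
  motion: "-22 -58 0 0 0 0 20; -44 -116 0 0 0 0 20; -66 -174 0 0 0 0 20; -88 -232 0 0 0 0 20; -110 -290 0 0 0 0 20; -126.5 -343 0 0 0 0 20; -126.5 -343 0 0 0 0 20; -126.5 -343 0 0 0 0 20"

```text
t: 15.38
tool_pos: [0.6282, -0.0541, 0.2734]
ee_rot: [-0.001, 0.002, 1.0, 0.0]
contact_force: [0.3, 0.4, -0.0]
opening: 0.0327
```

Emit:
arm_command:
  motion: "0 0 40 0 0 0 20; 0 0 80 0 0 0 20; 0 0 95 0 0 0 20; 0 0 105 0 0 0 20; 0 0 115 0 0 0 20; 0 0 125 0 0 0 20; 0 0 135 0 0 0 20; 0 0 135 0 0 0 20"

```text
t: 16.38
tool_pos: [0.6283, -0.0542, 0.1386]
ee_rot: [-0.001, 0.002, 1.0, 0.0]
contact_force: [-0.2, 0.2, 0.3]
opening: 0.0329
```

```bash
python3 - <<'E'
from h import *
s=state();print(s['t'],s['tool_pos'],s['opening'],s['contact_force'],s['moment'])
S=camera("scene")
print(blobs(S,'orange',(340,190,400,330)),proj("scene",(*s['tool_pos'][:2],s['tool_pos'][2]+.029)))
A=cv2.resize(S[190:310,310:430],(480,480),interpolation=2)
cv2.imwrite("pics/c8.png",A[:,:,::-1])
E
```

```text
16.375 [ 0.62830883 -0.05416709  0.1386361 ] 0.03293963154520816 [-0.18091552  0.19024323  0.3061993 ] [-0.02859464 -0.05787075  0.01097399]
[(array([371.3, 228.6]), [367, 222, 9, 15, 68]), (array([371.8, 264.6]), [362, 250, 20, 30, 433]), (array([362.7, 276.4]), [361, 272, 5, 8, 20]), (array([371. , 300.1]), [360, 284, 22, 32, 485])] (np.float64(371.8009981487267), np.float64(230.27078345180408))
```

View pics/c8.png

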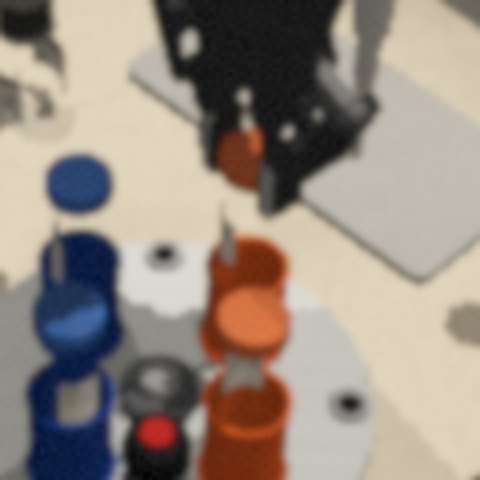

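The orange tube's lower end is inside the orange pot, and blue stands in its pot with its cap at (330,236). I continue down.

Emit:
arm_command:
  motion: "0 0 5 0 0 0 20; 0 0 10 0 0 0 20; 0 0 14 0 0 0 20; 0 0 17 0 0 0 20; 0 0 18.5 0 0 0 20; 0 0 20 0 0 0 20; 0 0 20 0 0 0 20"

```text
t: 17.3
tool_pos: [0.6286, -0.0541, 0.1195]
ee_rot: [-0.0, 0.002, 1.0, 0.0]
contact_force: [-0.7, -0.5, 0.1]
opening: 0.0325
```

Emit:
arm_command:
  motion: "0 0 1 0 0 0 20; 0 0 2 0 0 0 20; 0 0 2 0 0 0 20"

```text
t: 17.68
tool_pos: [0.6292, -0.0542, 0.1187]
ee_rot: [0.001, 0.002, 1.0, -0.0]
contact_force: [-0.5, 0.1, 8.0]
opening: 0.0326
```

Emit:
arm_command:
  motion: "0 0 0 0 0 0 54; 0 0 0 0 0 0 54; 0 0 0 0 0 0 54; 0 0 -50 0 0 0 54; 0 0 -110 0 0 0 54; 0 0 -110 0 0 0 54; 0 0 -110 0 0 0 54"

```text
t: 18.55
tool_pos: [0.6285, -0.0542, 0.227]
ee_rot: [-0.0, 0.002, 1.0, 0.0]
contact_force: [-0.0, -0.5, -1.0]
opening: 0.0543
```

```bash
python3 - <<'E'
from h import *
s=state();print(s['t'],s['tool_pos'],s['opening'],s['contact_force'])
S=camera("scene");T=camera("top")
for c in('blue','orange','red'): print(c,blobs(S,c,(300,220,400,330)))
print(proj("scene",(.6285,-.0545,.152)))
move(.505,-.1293,.19,2.42)
E
```

```text
18.55 [ 0.62847981 -0.05418721  0.22696932] 0.05431976353584526 [-0.04691748 -0.51862596 -1.0112888 ]
blue [(array([329.3, 235.6]), [323, 230, 14, 12, 140]), (array([331.5, 249.9]), [326, 249, 12, 4, 17]), (array([328.8, 282.3]), [318, 259, 22, 55, 605]), (array([317.8, 305.6]), [317, 302, 2, 8, 9])]
orange [(array([372.8, 236.4]), [366, 230, 15, 14, 165]), (array([371.6, 265.5]), [360, 250, 22, 30, 435]), (array([371.2, 300.1]), [360, 284, 22, 32, 481])]
red [(array([348.9, 297.5]), [344, 294, 10, 8, 70])]
(np.float64(371.5782906164443), np.float64(235.9373166364971))
shift [122.8 -75.6  36.1] turn [ 0.001 -0.002 -0.853] q [-0.13  0.02  1.53 -0.    1.59 -1.69]
```

Both tubes are seated, caps at (329.3,235.6) and (372.8,236.4), as predicted for 152–154 mm. Now the knob.

Emit:
arm_command:
  motion: "40 -25 0 0 0 -0.18 50; 80 -50 0 0 0 -0.36 50; 123 -76 0 0 0 -0.54 50; 123 -76 0 0 0 -0.72 50; 123 -76 20 0 0 -0.85 50; 123 -76 36 0 0 -0.85 50; 123 -76 36 0 0 -0.85 50; 123 -76 36 0 0 -0.85 50"

```text
t: 19.65
tool_pos: [0.5055, -0.1297, 0.1917]
ee_rot: [-0.0, -0.41, 0.912, 0.0]
contact_force: [0.5, 0.1, 0.5]
opening: 0.0502
```

```bash
python3 - <<'E'
from h import *
s=state();print(s['t'],s['tool_pos'],s['opening'],s['contact_force'])
move(.5055,-.1298,.094,2.42)
E
```

```text
19.65 [ 0.50546302 -0.1296714   0.19174606] 0.05018213683211998 [0.45375732 0.09521677 0.48759437]
shift [ 0.1 -0.1 97.7] turn [ 0.    -0.    -0.005] q [-0.3  -0.21  1.8  -0.    1.55 -2.72]
```

Emit:
arm_command:
  motion: "0 0 40 0 0 0 50; 0 0 70 0 0 0 50; 0 0 80 0 0 0 50; 0 0 80 0 0 0 50"

```text
t: 20.15
tool_pos: [0.5055, -0.1297, 0.1121]
ee_rot: [0.0, -0.41, 0.912, -0.0]
contact_force: [-0.0, -0.6, 0.7]
opening: 0.0501
```

```bash
python3 - <<'E'
from h import *
s=state();print(s['t'],s['tool_pos'],s['opening'],s['contact_force'])
S=camera("scene");T=camera("top")
A=cv2.resize(S[220:340,290:410],(400,400),interpolation=2);B=cv2.resize(T[210:310,330:430],(400,400),interpolation=2)
cv2.imwrite("pics/c9.png",np.hstack([A,B])[:,:,::-1])
E
```

```text
20.15 [ 0.50552565 -0.12974769  0.1120823 ] 0.050053763597994905 [-0.00094708 -0.63394356  0.7416419 ]
```

View pics/c9.png

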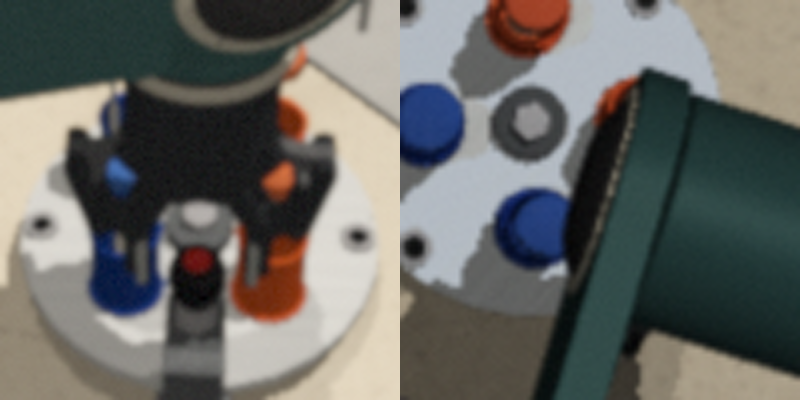

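The jaws straddle the knob evenly: fingers at crop x≈145 and 252, dot at 198, with the loaded caps clear. I go down the last 18 mm and close.

Emit:
arm_command:
  motion: "0 0 9 0 0 0 50; 0 0 18 0 0 0 50; 0 0 18 0 0 0 50; 0 0 18 0 0 0 20; 0 0 18 0 0 0 20; 0 0 18 0 0 0 20; 0 0 18 0 0 0 20; 0 0 18 0 0 0 20"
  grip_force: 80

```text
t: 21.25
tool_pos: [0.5056, -0.1299, 0.094]
ee_rot: [0.0, -0.411, 0.912, -0.0]
contact_force: [2.3, -3.3, 4.8]
opening: 0.0272
```

Emit:
arm_command:
  motion: "0 0 -2 0 0 0 20; 0 0 -4 0 0 0 20; 0 0 -6 0 0 0 20; 0 0 -6 0 0 0 20"

```text
t: 21.75
tool_pos: [0.5055, -0.1299, 0.0986]
ee_rot: [0.0, -0.411, 0.912, -0.0]
contact_force: [10.8, -5.8, -10.4]
opening: 0.0275
```

```bash
python3 - <<'E'
from h import *
s=state();print(s['t'],s['tool_pos'],s['opening'],s['contact_force'],s['moment'])
S=camera("scene");print(blobs(S,'red',(330,270,370,320)),[proj("scene",(.5055,-.1298,z)) for z in(.136,.142)])
E
```

```text
21.75 [ 0.50550525 -0.12988393  0.09858367] 0.027493979650027513 [ 10.83268116  -5.80733358 -10.41077201] [-0.98184922 -1.71528688 -0.04115772]
[(array([348.8, 296.1]), [346, 294, 7, 5, 29])] [(np.float64(348.4753614156894), np.float64(298.069929730909)), (np.float64(348.5373437873499), np.float64(296.03928283483634))]
```

The knob rises with the hand, and the spring force matches about 4.6 mm. There is some sideways load along the jaws, so I shift 1 mm to ease it and pull on to the stop.

Emit:
arm_command:
  motion: "0 -1 -2 0 0 0 20; 0 -1 -4 0 0 0 20; 0 -1 -6 0 0 0 20; 0 -1 -8 0 0 0 20; 0 -1 -8 0 0 0 20"

```text
t: 22.42
tool_pos: [0.5055, -0.1299, 0.1058]
ee_rot: [-0.001, -0.411, 0.912, 0.001]
contact_force: [6.2, -0.2, -15.4]
opening: 0.0267
```

Emit:
arm_command:
  motion: "0 0 -1 0 0 0 20; 0 0 -2 0 0 0 20; 0 0 -3 0 0 0 20; 0 0 -3 0 0 0 20"
  grip_force: 100

```text
t: 22.92
tool_pos: [0.5055, -0.1299, 0.1083]
ee_rot: [-0.001, -0.411, 0.912, 0.001]
contact_force: [9.4, -1.4, -20.3]
opening: 0.0266
```

Emit:
arm_command:
  motion: "0 0 -1 0 0 0 20; 0 0 -1 0 0 0 20; 0 0 -1 0 0 0 20; 0 0 -1 0 0 0 20"

```text
t: 23.42
tool_pos: [0.5054, -0.1299, 0.1083]
ee_rot: [-0.001, -0.411, 0.912, 0.001]
contact_force: [14.6, -3.4, -30.7]
opening: 0.0268
```

```bash
python3 - <<'E'
from h import *
s=state();print(s['t'],s['tool_pos'],s['opening'],s['contact_force'])
S=camera("scene");T=camera("top")
print(blobs(S,'red',(330,270,370,320)),[proj("scene",(.5055,-.1298,z)) for z in(.136,.15)],blobs(T,'blue',(320,220,380,280)))
A=cv2.resize(S[220:340,290:410],(400,400),interpolation=2);B=cv2.resize(T,(533,400))
cv2.imwrite("pics/c10.png",np.hstack([A,B[:,100:500]])[:,:,::-1])
E
```

```text
23.425 [ 0.50538931 -0.12988682  0.10832967] 0.02676005510037674 [ 14.61987901  -3.35156063 -30.7205418 ]
[(array([349. , 292.6]), [346, 290, 7, 6, 32])] [(np.float64(348.4753614156894), np.float64(298.069929730909)), (np.float64(348.62090924473966), np.float64(293.3015376966441))] [(array([336.7, 239.3]), [327, 231, 19, 19, 248]), (array([364.2, 264.6]), [355, 257, 17, 19, 187])]
```

View pics/c10.png

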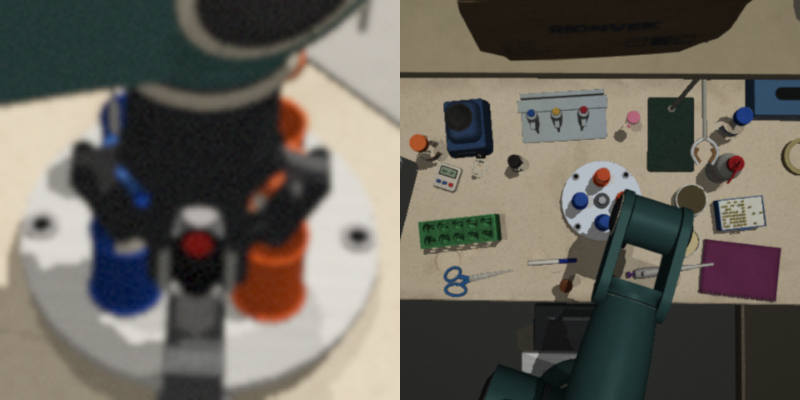

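The knob is at its stop: z stayed the same while the force rose 20→31 N, with no slip. The red dot is at (349,292.6), against 293.3 predicted for full lift. I ease off 0.5 mm, confirm, and hand in.

Emit:
arm_command:
  motion: "0 0 0.5 0 0 0 20; 0 0 0.5 0 0 0 20; 0 0 0.5 0 0 0 20; 0 0 0.5 0 0 0 20"

```text
t: 24.02
tool_pos: [0.5055, -0.1299, 0.1083]
ee_rot: [-0.001, -0.411, 0.912, 0.001]
contact_force: [11.8, -2.9, -24.4]
opening: 0.0267
```

```bash
python3 - <<'E'
from bench import *
s=state();print(s['t'],s['tool_pos'],s['contact_force'],s['opening'])
if s['tool_pos'][2]>.1075 and s['contact_force'][2]<-19: print(hand_in())
E
```

```text
24.025 [ 0.50545386 -0.12988872  0.10832909] [ 11.79992048  -2.85375806 -24.44407334] 0.02668416960112958
the job is handed in; nothing more can be done
None
```

I put the blue tube in the empty blue pot and the orange tube in the empty orange pot, both down to the floor, and let go of them. Then I pulled the plunger knob up to its stop and handed in at 24.0 s while still holding it there with a 100 N grip.

**Last checks**
- **Tubes:** each touched the pot floor at the predicted height. Before the knob step, both caps were where fully seated caps should appear in the scene view.
- **Plunger:** the tool rose about 14.3 mm from the gripping height. It then stayed put while the pull rose from 20 to 31 N, so the knob is at its stop with no slip. The final pull was 24 N, against the 17 N spring.
- **Untouched items:** in the last top view, I saw no sign that the turntable had turned. The bottle and marker looked undisturbed; the arm mostly hid the petri dish and hid one loaded tube, so I could not fully check those two.

**What failed or disagreed**
- **Missed grasps:** my first two attempts on the blue cap closed above it without touching. In the pictures the fingertips stood about 30 mm higher than the reported tool position, so I allowed for that in every later grasp and placement.
- **Camera mismatch:** the two cameras disagreed by 4–6 mm on the pot centres. I aimed midway and both tubes went in freely.
- **Sideways load:** about 12 N of sideways force remained on the knob at the end.

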